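# Free the rotor cap of a bench centrifuge, whichever way it unscrews

### The job

Open the centrifuge: swing its clear lid, which has a black grip at the front, fully up so that it stays open. Then take the red cap off the rotor: nobody knows whether this rotor is right- or left-handed, so try turning the cap both ways until you find the way in which it makes its quarter turn, then lift it straight off. Finish while still holding the cap upright in the gripper, well clear above the machine (about 10 cm above its seat), and leave the vials, the weighing bottle and the timer beside it where they are.

Things in the scene. Friction and masses are not known exactly. Their poses are not given: they have to be found in the camera images.
- centrifuge: White bench centrifuge fixed on the worktop, 260 (x) x 220 (y) x 85 mm high to its deck, plus the lid. Origin: centre of its underside; own x points from the front panel to the rear hinge, y to its left, z up. The rotor is locked and does not turn. Round the hub lies an open chamber, 168 mm across, about 20 mm deep.
- cap_seat (a point): Seat of the rotor cap: on the rotor axis, 10 mm in front of the machine's origin, level with the deck, 85 mm up, on a 52 mm square steel hub. A ring of 59 mm outer diameter and 4 mm height on the hub surrounds the cap's flange with 2 mm of play.
- lid (a joint): Lid angle in rad: 0 closed, 1.75 its end stop, leaning slightly back; it may start ajar (up to 0.15). Stiff hinge (about 0.45 N m): the lid stays where it is left. Smoked clear lid, 200 mm wide; closed, its dome tops out 131 mm above the worktop and covers the cap; a flat grey ledge along its front (top 95 mm up) carries the grip.
- lid_handle (a point): Middle of the lid's black grip: a barrel, 17 mm diameter, 30 mm long, along the machine's y, on a thin post 35 mm above the ledge, 30 mm in front of the dome. Closed: 130 mm above the worktop, 215 mm in front of and 38 mm above the hinge line. Pinched by its two ends (fingers closing along y) it can swing between the pads while the gripper points down. Moves with the lid.
- lid_hinge (a point): Middle of the lid's hinge line, 115 mm behind the machine's origin and 92 mm up; the line runs along the machine's y. Opening carries the grip up and then to the rear.
- rotor_cap: Red knurled round rotor cap, loose, about 90 g. Origin: centre of its underside, on its axis. Flange 48 mm diameter, 5 mm high; above it the knob. z up; white mark on top at own -x. A stem with two cross lugs (28 mm across, along own x) reaches 19 mm below the origin into the hub. Tight, its x is parallel to the machine's x within 0.12 rad.
- cap_knob (a point): Point to grip on the cap's axis, 25 mm above its origin. The knob is round, 42 mm diameter, from 5 to 33 mm above the origin. Quick thread of unknown hand, new at each start and not visible: one way the cap meets a stop after about 0.3 rad, the other way it turns freely, and at a quarter turn (1.57 rad, give or take 0.3) from tight it comes straight up.
- vial_black_cap: Vial with a black cap, 27 mm diameter, 64 mm high, upright at the machine's left; bystander. Origin: centre of its underside.
- vial_blue_cap: Vial with a blue cap, 27 mm diameter, 64 mm high, upright at the machine's left; bystander. Origin: centre of its underside.
- weighing_bottle: Glass weighing bottle with lid, 42 mm diameter, 58 mm high, at the machine's right; bystander. Origin: centre of its underside.
- bench_timer: White bench timer with coloured keys, 58 x 62 x 19 mm, lying at the machine's right; bystander. Origin: centre of its underside.

How it is judged:
By the outcome, as a careful person would: the job done as asked, in the order asked, and still so for the second after the job is handed in, while the arm keeps its last pose, push and grip.
It also fails if it takes over 70 s, if anything falls off the work surface, if the arm or the gripper's body presses on something with over 40 N, if the wrist force passes 120 N, or if a joint passes its speed limit or range.

### The arm

A 6-joint arm with a two-finger parallel gripper is mounted at the origin on a cart in front of the work surface, level with it; the furniture and walls round the work are solid. World frame = base frame: x ahead of the robot, y to its left, z up, the work surface at z = 0. Lengths are in m, angles in degrees, forces in N, time in s.
With the tool pointing down it reaches from about 0.375 to 0.9 m from the base axis. Payload 3.1 kg.
Tool frame: the origin (TCP) lies midway between the tips of the shut fingers; the grasp point (between the pads) lies 19 mm behind it; z points along the fingers, y is the direction in which the jaws open and shut (so a half turn about z gives the same grasp; the last joint's range is limited). The gripper opens to 85 mm and grips with 20 to 120 N. Pads are 22 mm wide; open, the fingers measure 114 mm over their backs; the gripper's body (76 mm by 85 mm) begins 54 mm behind the grasp point. The pads swing forward as they close: fully open they stand 13 mm farther back than shut.
Start: joints at [62.137, 30.224, 82.088, -0, 67.689, -10.227], TCP at [0.189, 0.596, 0.231] pointing down, gripper open.
Joint ranges: [-176.69, 176.69], [-43.24, 126.21], [12.49, 139.97], [-82, 262], [0, 151.66], [-163.58, 163.58]. Speed limits (degrees/s): [159.86, 159.86, 180, 180, 180, 180].

### API

Orientations are given as [roll, pitch, yaw] about the fixed x, y, z axes, in that order (R = Rz(yaw) Ry(pitch) Rx(roll)).
In Python, from rig import arm, eyes gives the robot as it stands. The module is installed in compiled form; this text tells all that it offers.
- The arm moves only by the tool move_arm, never from a script. Its argument "series" is a list of rows, each an object of numbers: "tx", "ty", "tz": the shift along the tool's x, y, z in m; "rx", "ry", "rz": the turn, a rotation vector about the tool's x, y, z in degrees. In form: [{"tx": .., "ty": .., "tz": .., "rx": .., "ry": .., "rz": ..}, ...]. A call has 1 to 5 rows; each row is the pose to reach, as a shift and turn from the pose commanded when the call began, along the tool's axes at that moment; what a row does not reach only later rows make up. A row lasts 1/12 s, in which the tool goes at most 41.7 mm and 7.16 degrees, less where a joint would pass 70% of its speed; a pose out of reach is approached as far as the arm can. A call with a gripper value outside its range is refused whole. "grip" is the gripper command: -1 is fully open, 1 is shut, values between are in proportion, set as the call begins (left out, the last holds). The fingers move at their own pace and stop on an object; the grip force is fixed at half the most. Time passes only in rows, so rows that repeat a pose let the fingers close. It gives the time, the measured TCP pose, the force and the opening at its end, in the units of the state.
- arm.get_obs(): the state, without advancing time (a new reading comes with each control period).
- eyes.get_image(name): name is "scene" or "top" or "wrist"; returns a dict with "img" (400x640x3 uint8, red, green, blue), "intrinsics" (3x3 intrinsics, pixels), "extrinsics" (4x4, takes a point from world to camera coordinates). Camera axes: x right, y down, z forward; pixel columns grow to the right and rows downward; lengths in m; the calibration is good to about 2 mm. A picture is of the moment at which its call begins. There is no depth.
- arm.sign_off(): hands the job in, once; it reports no verdict.
The state is a dict: "t": time; "qpos": joint angles; "dq": joint speeds; "joint_torque": joint torques, N m; "eef_pos": TCP position; "eef_rot": TCP orientation; "force": force on the tool from outside, world axes, zero at the start; "wrist_torque": the same for the moment, N m; "gripper_width": opening from 0.0 (shut) to 1.0 (fully open).
Only numpy, scipy, OpenCV 4.12 (cv2) and the standard library are available. Lean on these libraries where they do the work, as an engineer would, in place of code of your own. Each camera call takes 0.05 s, during which the arm holds its last target.

## Working session

There is one attempt and no reset: what is moved stays moved. The work goes in short steps, Python scripts to look and compute and a tool call to move; the robot and the scene stay as the last step left them, time stands still between calls to the robot, and variables do not carry over. Pictures are saved under pics/ and viewed, and the job is handed in when it is done.

Besides the shell and the picture viewer there is one more tool, called as name(argument=value, ...), one argument or row to a line, values as JSON. move_arm: Moves the arm, as the interface text tells. Its arguments: {"type":"object","properties":{"series":{"type":"array"},"grip":{"type":"number"}},"required":["series"]}

```bash
mkdir -p pics; cat > h.py <<'E'
from rig import arm, eyes
import cv2, numpy as np
def snap(n,f):
    d=eyes.get_image(n); cv2.imwrite('pics/'+f,d['img'][:,:,::-1]); np.savez('pics/'+f+'.npz',K=d['intrinsics'],E=d['extrinsics']); return d
def cal(f):
    z=np.load('pics/'+f+'.npz'); return z['K'],z['E']
def ray(f,u,v,z):
    K,E=cal(f); R=E[:3,:3];t=E[:3,3]; c=-R.T@t; d=R.T@np.linalg.inv(K)@[u,v,1]; return c+d*(z-c[2])/d[2]
def proj(f,p):
    K,E=cal(f); q=K@(E[:3,:3]@np.array(p)+E[:3,3]); return q[:2]/q[2]
E
python3 - <<'E'
from h import *
for n in ['scene','top','wrist']: snap(n,n+'0.png')
print(arm.get_obs())
E
```

```text
{'t': 0.15, 'qpos': array([ 6.21360056e+01,  3.02682086e+01,  8.21403041e+01,  1.84532475e-04,
        6.76889853e+01, -1.02262998e+01]), 'dq': array([ 0.00871446, -0.17640749, -0.19499832,  0.01486436,  0.10558547,
       -0.00025385]), 'joint_torque': array([ 6.29193837e-04, -4.42740691e+01, -1.78277081e+01, -2.32105021e-04,
        5.64752510e-03,  3.13302792e-05]), 'eef_pos': array([0.18907124, 0.59513559, 0.23053823]), 'eef_rot': array([-1.79904081e+02, -1.74773335e-02,  1.62362221e+02]), 'force': array([ 0.93788888, -0.02892165,  0.98891826]), 'wrist_torque': array([0.02071232, 0.02632474, 0.00088634]), 'gripper_width': 1.0007028667515812}
```

View pics/scene0.png

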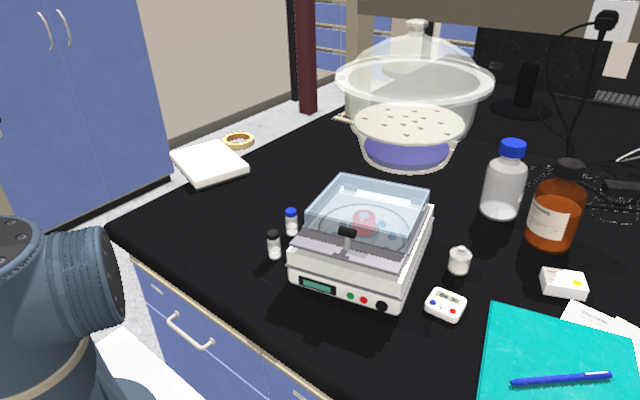

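View pics/top0.png

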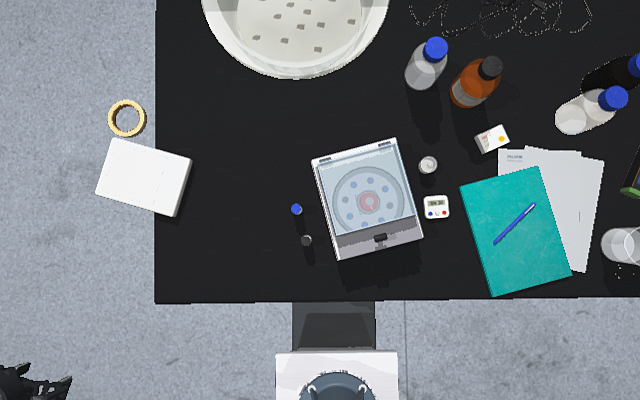

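View pics/wrist0.png

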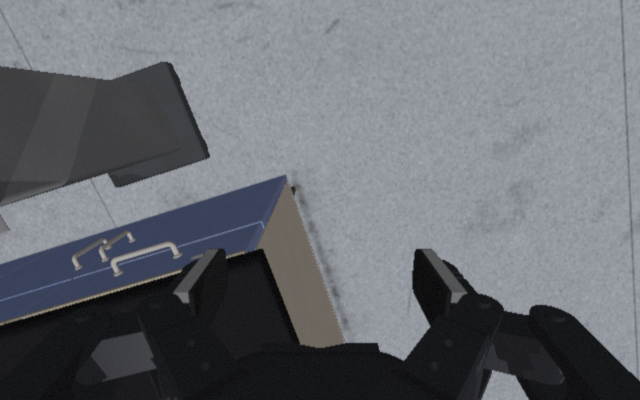

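The scene view shows the centrifuge at about (360,245) with its grip at (347,232). In the top view the machine is at (368,200), the cap at (368,202) and the grip at (380,238). I'll enlarge both.

```bash
python3 - <<'E'
from h import *
a=cv2.imread('pics/top0.png')[125:275,280:460]; cv2.imwrite('pics/top0c.png',cv2.resize(a,None,fx=4,fy=4,interpolation=cv2.INTER_CUBIC))
a=cv2.imread('pics/scene0.png')[165:325,260:460]; cv2.imwrite('pics/scene0c.png',cv2.resize(a,None,fx=3.7,fy=3.7,interpolation=cv2.INTER_CUBIC))
for n in ['top0.png','scene0.png']:
    K,E=cal(n); print(K.round(1).tolist(), (-E[:3,:3].T@E[:3,3]).round(3))
E
```

```text
[[422.4, 0.0, 319.6], [0.0, 422.4, 200.2], [0.0, 0.0, 1.0]] [0.48  0.012 1.12 ]
[[430.1, 0.0, 316.9], [0.0, 430.1, 190.0], [0.0, 0.0, 1.0]] [-0.034 -0.444  0.585]
```

View pics/top0c.png

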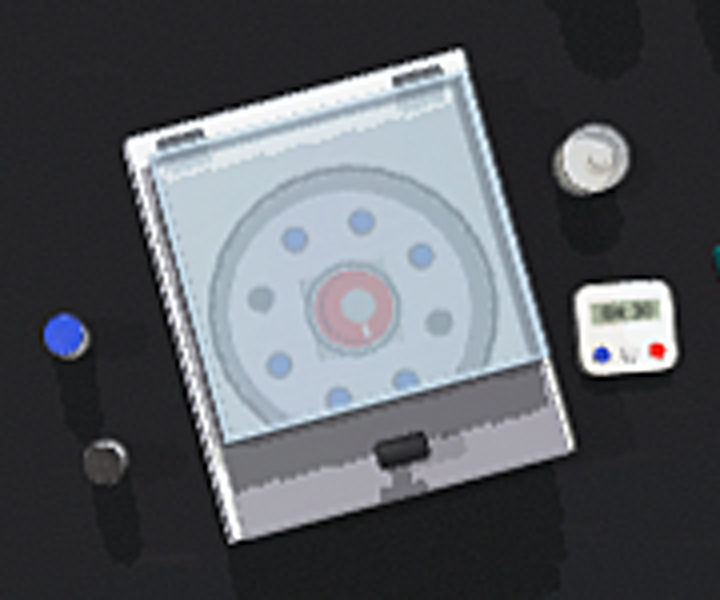

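View pics/scene0c.png

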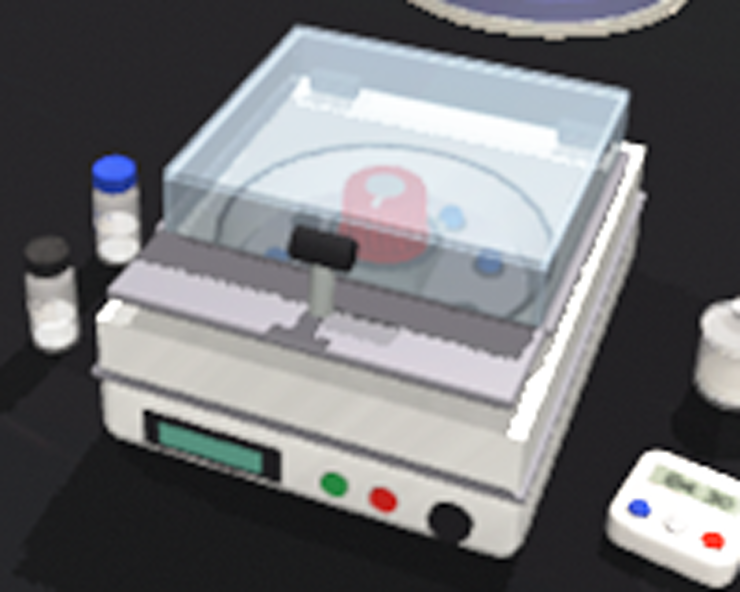

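```bash
cat > fit.py <<'E'
from h import *
from scipy.optimize import least_squares
T=lambda a,b:('top0.png',(a+.5)/4-.5+280,(b+.5)/4-.5+125)
S=lambda a,b:('scene0.png',(a+.5)/3.7-.5+260,(b+.5)/3.7-.5+165)
obs=[(T(127,140),(.13,.11,.085),1),(T(463,50),(.13,-.11,.085),1),(T(358,307),(-.01,0,.118),2),(T(402,450),'g',2),
(T(353,304),(-.01,0,.085),1),(S(322,248),'g',2),(S(645,150),(.13,-.11,.085),1),(S(385,183),(-.01,0,.118),1),(S(513,437),(-.13,-.11,.085),1),(S(100,315),(-.13,.11,.085),.5)]
def grip(l):
    a=np.arctan2(.038,.215)+l; r=np.hypot(.038,.215); return np.array([.115-r*np.cos(a),0,.092+r*np.sin(a)])
def W(p,P):
    c,s=np.cos(p[2]),np.sin(p[2]); return np.array([p[0]+c*P[0]-s*P[1],p[1]+s*P[0]+c*P[1],P[2]])
def f(p):
    r=[]
    for (n,u,v),P,w in obs:
        P=grip(p[3]) if isinstance(P,str) else P
        r+=list(w*(proj(n,W(p,P))-[u,v]))
    return r
if __name__=='__main__':
    s=least_squares(f,[.48,-.1,.25,.05],loss='soft_l1')
    p=s.x; print(p, np.degrees(p[2])); print(np.array(f(p)).reshape(-1,2).round(1))
    print('grip',W(p,grip(p[3])),'cap',W(p,(-.01,0,.085)),'hinge',W(p,(.115,0,.092)))
E
python3 fit.py
```

```text
[ 0.54676759 -0.08313339  0.23926085  0.04854388] 13.708636806399843
[[-1.8 -0.8]
 [ 0.3 -1.2]
 [-0.5 -0.3]
 [-0.5  0.6]
 [-0.3  1.4]
 [ 0.  -0.1]
 [ 1.9 -0.5]
 [ 0.   1.2]
 [ 3.9  3.3]
 [-1.7  0.9]]
grip [ 0.45165372 -0.10633485  0.14038807] cap [ 0.53705246 -0.08550324  0.085     ] hinge [ 0.65849163 -0.05588017  0.092     ]
```

```bash
cat > go.py <<'E'
import sys
from h import *
from scipy.spatial.transform import Rotation as Ro
def go(x,y,z,yaw,roll=180,pitch=0):
    o=arm.get_obs(); R=Ro.from_euler('xyz',o['eef_rot'],degrees=True); T=Ro.from_euler('xyz',[roll,pitch,yaw],degrees=True)
    d=R.inv().apply(np.array([x,y,z])-o['eef_pos']); r=(R.inv()*T).as_rotvec(degrees=True)
    print('t',round(o['t'],2),'pos',o['eef_pos'].round(4),'rot',o['eef_rot'].round(2),'w',round(o['gripper_width'],3),'q6',o['qpos'][5].round(1),'F',o['force'].round(1),'M',o['wrist_torque'].round(2))
    print('shift',d.round(4),'rot',r.round(2), 'rows>=',max(np.linalg.norm(d)/.0417,np.linalg.norm(r)/7.16).round(1))
if __name__=='__main__': go(*map(float,sys.argv[1:]))
E
python3 - <<'E'
from h import *
K,E=cal('top0.png'); print(E[:3,:3].round(4))
from fit import *
# top-only directions
P=[ray('top0.png',*T(*a)[1:],.085) for a in [(127,140),(463,50)]]; d=P[0]-P[1]; print(np.degrees(np.arctan2(-d[0],d[1])),np.linalg.norm(d))
P=[ray('top0.png',*T(*a)[1:],.09) for a in [(182,140),(418,76)]]; d=P[0]-P[1]; print(np.degrees(np.arctan2(-d[0],d[1])))
E
```

```text
[[-0.02   -0.9996 -0.0201]
 [-0.9979  0.0212 -0.0613]
 [ 0.0617  0.0188 -0.9979]]
13.78618884784382 0.21479412039820692
13.9672010061907
```

move_arm(
  series=[
    {"tx": -0.034,"ty": -0.021,"tz": -0.004,"rz": 7},
    {"tx": -0.068,"ty": -0.042,"tz": -0.008,"rz": 14},
    {"tx": -0.102,"ty": -0.063,"tz": -0.012,"rz": 21},
    {"tx": -0.136,"ty": -0.084,"tz": -0.016,"rz": 28},
    {"tx": -0.17,"ty": -0.105,"tz": -0.02,"rz": 35},
  ],
  grip=-1,
)

```text
$.series[0]: bad value
```

```bash
python3 go.py 0.44 0.1 0.25 57
```

```text
t 0.15 pos [0.1891 0.5951 0.2305] rot [-1.7990e+02 -2.0000e-02  1.6236e+02] w 1.001 q6 -10.2 F [ 0.9 -0.   1. ] M [0.02 0.03 0.  ]
shift [-0.3892 -0.3959 -0.0189] rot [-8.0000e-02  8.0000e-02  1.0536e+02] rows>= 14.7
```

move_arm(
  series=[
    {"tx": -0.034,"ty": -0.021,"tz": -0.004,"rx": 0,"ry": 0,"rz": 7},
    {"tx": -0.068,"ty": -0.042,"tz": -0.008,"rx": 0,"ry": 0,"rz": 14},
    {"tx": -0.102,"ty": -0.063,"tz": -0.012,"rx": 0,"ry": 0,"rz": 21},
    {"tx": -0.136,"ty": -0.084,"tz": -0.016,"rx": 0,"ry": 0,"rz": 28},
    {"tx": -0.17,"ty": -0.105,"tz": -0.02,"rx": 0,"ry": 0,"rz": 35},
  ],
  grip=-1,
)

```text
t: 0.57
eef_pos: [0.3201, 0.4425, 0.2512]
eef_rot: [-180.0, 0.0, 127.1]
force: [0.7, -0.3, -0.1]
gripper_width: 1.002
```

```bash
python3 go.py 0.44 0.1 0.25 57
```

```text
t 0.57 pos [0.3201 0.4425 0.2512] rot [-1.7996e+02  1.0000e-02  1.2707e+02] w 1.002 q6 5.3 F [ 0.7 -0.3 -0.1] M [ 0.04 -0.04 -0.  ]
shift [-0.3456 -0.1107  0.0013] rot [-3.000e-02  3.000e-02  7.007e+01] rows>= 9.8
```

move_arm(
  series=[
    {"tx": -0.035,"ty": -0.011,"tz": 0,"rx": 0,"ry": 0,"rz": 7},
    {"tx": -0.07,"ty": -0.022,"tz": 0,"rx": 0,"ry": 0,"rz": 14},
    {"tx": -0.105,"ty": -0.033,"tz": 0,"rx": 0,"ry": 0,"rz": 21},
    {"tx": -0.14,"ty": -0.044,"tz": 0,"rx": 0,"ry": 0,"rz": 28},
    {"tx": -0.175,"ty": -0.055,"tz": 0,"rx": 0,"ry": 0,"rz": 35},
  ],
)

```text
t: 0.98
eef_pos: [0.3821, 0.2699, 0.2512]
eef_rot: [-180.0, 0.0, 92.0]
force: [1.0, -0.0, -0.6]
gripper_width: 0.997
```

```bash
python3 go.py 0.43 -0.10 0.25 14
```

```text
t 0.98 pos [0.3821 0.2699 0.2512] rot [-1.7999e+02  1.0000e-02  9.2030e+01] w 0.997 q6 19.5 F [ 1.  -0.  -0.6] M [-0.05 -0.01  0.02]
shift [-0.3713  0.0348  0.0012] rot [-1.000e-02  1.000e-02  7.803e+01] rows>= 10.9
```

move_arm(
  series=[
    {"tx": -0.036,"ty": 0.005,"tz": 0,"rx": 0,"ry": 0,"rz": 7.1},
    {"tx": -0.072,"ty": 0.01,"tz": 0,"rx": 0,"ry": 0,"rz": 14.2},
    {"tx": -0.108,"ty": 0.015,"tz": 0,"rx": 0,"ry": 0,"rz": 21.3},
    {"tx": -0.144,"ty": 0.02,"tz": 0,"rx": 0,"ry": 0,"rz": 28.4},
    {"tx": -0.18,"ty": 0.025,"tz": 0,"rx": 0,"ry": 0,"rz": 35.5},
  ],
)

```text
t: 1.4
eef_pos: [0.4142, 0.0911, 0.2513]
eef_rot: [-180.0, -0.0, 56.5]
force: [1.0, 0.4, -0.3]
gripper_width: 0.999
```

```bash
python3 go.py 0.44 -0.10 0.25 14
```

```text
t 1.4 pos [0.4142 0.0911 0.2513] rot [-179.99   -0.     56.52] w 0.999 q6 30.7 F [ 1.   0.4 -0.3] M [ 0.06 -0.02 -0.02]
shift [-0.1451  0.1269  0.0013] rot [-1.000e-02  0.000e+00  4.252e+01] rows>= 5.9
```

move_arm(
  series=[
    {"tx": -0.028,"ty": 0.025,"tz": 0,"rx": 0,"ry": 0,"rz": 7.1},
    {"tx": -0.056,"ty": 0.05,"tz": 0,"rx": 0,"ry": 0,"rz": 14.2},
    {"tx": -0.084,"ty": 0.075,"tz": 0,"rx": 0,"ry": 0,"rz": 21.3},
    {"tx": -0.112,"ty": 0.1,"tz": 0,"rx": 0,"ry": 0,"rz": 28.4},
    {"tx": -0.145,"ty": 0.127,"tz": 0,"rx": 0,"ry": 0,"rz": 35.5},
  ],
)

```text
t: 1.82
eef_pos: [0.4412, -0.0986, 0.2513]
eef_rot: [-180.0, -0.0, 21.0]
force: [-0.5, -1.4, -0.8]
gripper_width: 0.999
```

move_arm(
  series=[
    {"tx": 0,"ty": 0,"tz": 0,"rx": 0,"ry": 0,"rz": 7},
    {"tx": 0,"ty": 0,"tz": 0,"rx": 0,"ry": 0,"rz": 7},
    {"tx": 0,"ty": 0,"tz": 0,"rx": 0,"ry": 0,"rz": 7},
  ],
)

```text
t: 2.07
eef_pos: [0.4408, -0.097, 0.2509]
eef_rot: [-179.9, 0.1, 14.5]
force: [-0.2, 0.1, 0.6]
gripper_width: 0.999
```

```bash
python3 - <<'E'
from h import *
for n in ['wrist','top']: snap(n,n+'1.png')
E
python3 go.py 0.44 -0.11 0.25 14
```

```text
t 2.17 pos [ 0.4407 -0.0959  0.2511] rot [-1.7994e+02  5.0000e-02  1.4580e+01] w 0.999 q6 48.9 F [ 0.4  0.6 -0.2] M [ 0.01 -0.03 -0.02]
shift [-0.0043  0.0135  0.0011] rot [-0.06  0.05  0.58] rows>= 0.3
```

View pics/wrist1.png

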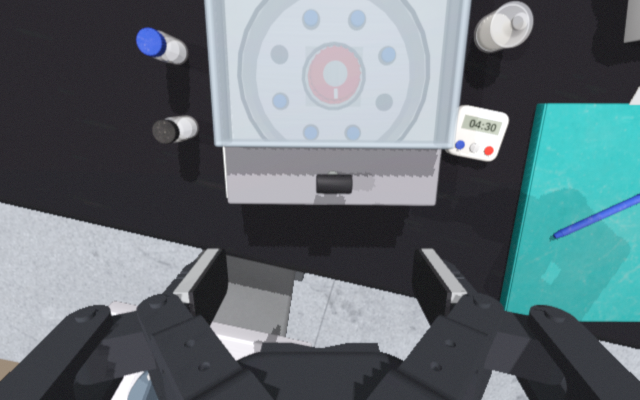

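```bash
cat >> fit.py <<'E'
E
python3 - <<'E'
import fit; from fit import *
K,E=cal('wrist1.png'); c=-E[:3,:3].T@E[:3,3]; print(c.round(4)); print(E[:3,:3].round(4))
w=lambda a,b:('wrist1.png',a,b)
fit.obs[:] = [o for o in obs[:8]]+[(w(334.5,183.5),'g',2),(w(335.5,73.5),(-.01,0,.118),2),(w(334.5,71),(-.01,0,.085),.7)]
s=least_squares(f,[.54,-.08,.25,.05],loss='soft_l1'); p=s.x; print(p,np.degrees(p[2])); print(np.array(f(p)).reshape(-1,2).round(1))
print('grip',W(p,grip(p[3])),'cap',W(p,(-.01,0,.085)),'hinge',W(p,(.115,0,.092)))
# yaw from front-lid-edge and barrel in wrist image
for a,b,z in [((218,146),(468,146),.135),((316,184),(352,183),.14),((229,204.5),(436,204.5),.1)]:
    d=ray('wrist1.png',*a,z)-ray('wrist1.png',*b,z); print(np.degrees(np.arctan2(-d[0],d[1])),np.linalg.norm(d))
E
```

```text
[ 0.5093 -0.0792  0.3939]
[[ 0.2496 -0.9683 -0.0018]
 [-0.9297 -0.2402  0.2794]
 [-0.271  -0.0681 -0.9602]]
[ 0.54713218 -0.08273197  0.24335885  0.04703977] 13.943435279610103
[[-2.1 -0.7]
 [-0.1 -1.5]
 [-0.8 -0.7]
 [-0.6  0.2]
 [-0.5  1.2]
 [ 0.3 -0. ]
 [ 1.6 -0.8]
 [-0.   1. ]
 [-0.   0.4]
 [ 0.4 -0.2]
 [-0.4  4.2]]
grip [ 0.45204379 -0.10634048  0.14006779] cap [ 0.53742684 -0.08514161  0.085     ] hinge [ 0.6587436  -0.05502113  0.092     ]
14.468455730317851 0.20550126128061605
16.11814646073384 0.030024000473061776
14.488359875119452 0.20375210877409783
```

```bash
python3 go.py 0.452 -0.1063 0.118 14.2
```

```text
t 2.17 pos [ 0.4407 -0.0959  0.2511] rot [-1.7994e+02  5.0000e-02  1.4580e+01] w 0.999 q6 48.9 F [ 0.4  0.6 -0.2] M [ 0.01 -0.03 -0.02]
shift [0.0084 0.0131 0.133 ] rot [-0.06  0.05  0.38] rows>= 3.2
```

move_arm(
  series=[
    {"tx": 0.008,"ty": 0.013,"tz": 0.02,"rx": 0,"ry": 0,"rz": 0.4},
    {"tx": 0.008,"ty": 0.013,"tz": 0.055,"rx": 0,"ry": 0,"rz": 0.4},
    {"tx": 0.008,"ty": 0.013,"tz": 0.085,"rx": 0,"ry": 0,"rz": 0.4},
    {"tx": 0.008,"ty": 0.013,"tz": 0.1,"rx": 0,"ry": 0,"rz": 0.4},
    {"tx": 0.008,"ty": 0.013,"tz": 0.1,"rx": 0,"ry": 0,"rz": 0.4},
  ],
)

```text
t: 2.58
eef_pos: [0.4498, -0.105, 0.1485]
eef_rot: [-179.7, 0.4, 14.2]
force: [-0.1, 0.9, 0.3]
gripper_width: 0.997
```

```bash
python3 go.py 0.452 -0.1063 0.118 14.2; python3 -c "
from h import *
snap('wrist','wrist2.png')"
```

```text
t 2.58 pos [ 0.4498 -0.105   0.1485] rot [-179.69    0.35   14.2 ] w 0.997 q6 48.7 F [-0.1  0.9  0.3] M [-0.01 -0.03 -0.03]
shift [0.0019 0.002  0.0305] rot [-0.31  0.35  0.  ] rows>= 0.7
```

View pics/wrist2.png

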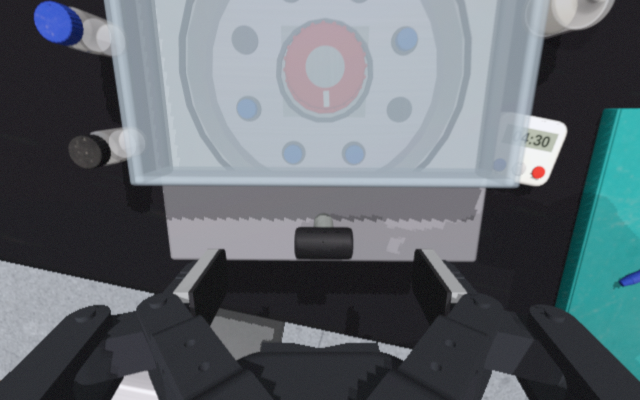

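Barrel at (324,242), fingers symmetric about column ~320: aligned. Descend the rest and close.

move_arm(
  series=[
    {"tx": 0.002,"ty": 0.002,"tz": 0.015,"rx": 0,"ry": 0,"rz": 0},
    {"tx": 0.002,"ty": 0.002,"tz": 0.028,"rx": 0,"ry": 0,"rz": 0},
    {"tx": 0.002,"ty": 0.002,"tz": 0.03,"rx": 0,"ry": 0,"rz": 0},
    {"tx": 0.002,"ty": 0.002,"tz": 0.03,"rx": 0,"ry": 0,"rz": 0},
  ],
)

```text
t: 2.97
eef_pos: [0.4551, -0.1086, 0.122]
eef_rot: [180.0, -0.0, 14.1]
force: [-0.2, 1.2, -1.0]
gripper_width: 1.003
```

move_arm(
  series=[
    {"tx": 0,"ty": 0,"tz": 0,"rx": 0,"ry": 0,"rz": 0},
    {"tx": 0,"ty": 0,"tz": 0,"rx": 0,"ry": 0,"rz": 0},
    {"tx": 0,"ty": 0,"tz": 0,"rx": 0,"ry": 0,"rz": 0},
    {"tx": 0,"ty": 0,"tz": 0,"rx": 0,"ry": 0,"rz": 0},
    {"tx": 0,"ty": 0,"tz": 0,"rx": 0,"ry": 0,"rz": 0},
  ],
  grip=1,
)

```text
t: 3.38
eef_pos: [0.4537, -0.1059, 0.1213]
eef_rot: [-179.6, -0.0, 13.7]
force: [1.1, 8.4, 1.4]
gripper_width: 0.338
```

```bash
python3 go.py 0.452 -0.1063 0.118 14.2; python3 -c "
from h import *
snap('wrist','wrist3.png')"
```

```text
t 3.38 pos [ 0.4537 -0.1059  0.1213] rot [-179.59   -0.     13.68] w 0.338 q6 48.8 F [1.1 8.4 1.4] M [ 1.39 -0.06 -0.17]
shift [-0.0018  0.      0.0033] rot [-0.41 -0.01 -0.52] rows>= 0.1
```

View pics/wrist3.png

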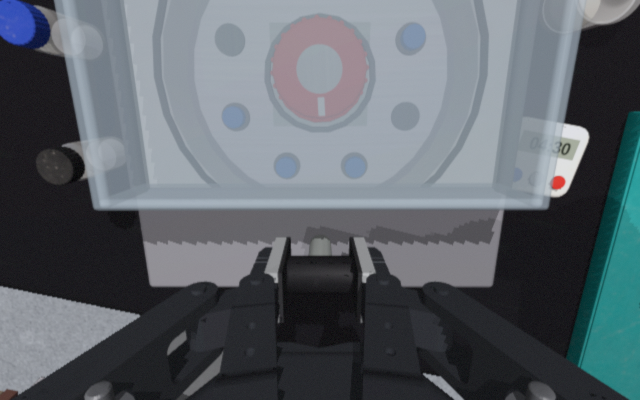

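```bash
python3 - <<'E'
import numpy as np
R=.2183; a0=.175+.047
ls=.047+np.arange(0,36)*.07*1.0
ls=ls[ls<1.76]
X=R*(np.cos(a0)-np.cos(.175+ls)); Z=R*(np.sin(.175+ls)-np.sin(a0))
for c in range(0,len(ls)-1,5):
    print([(round(ls[i],3),round(X[i]-X[c],4),round(-(Z[i]-Z[c]),4)) for i in range(c+1,min(c+6,len(ls)))])
E
```

```text
[(np.float64(0.117), np.float64(0.0039), np.float64(-0.0148)), (np.float64(0.187), np.float64(0.0088), np.float64(-0.0292)), (np.float64(0.257), np.float64(0.0147), np.float64(-0.0433)), (np.float64(0.327), np.float64(0.0216), np.float64(-0.057)), (np.float64(0.397), np.float64(0.0294), np.float64(-0.0701))]
[(np.float64(0.467), np.float64(0.0087), np.float64(-0.0125)), (np.float64(0.537), np.float64(0.0183), np.float64(-0.0245)), (np.float64(0.607), np.float64(0.0287), np.float64(-0.0357)), (np.float64(0.677), np.float64(0.0398), np.float64(-0.0461)), (np.float64(0.747), np.float64(0.0516), np.float64(-0.0558))]
[(np.float64(0.817), np.float64(0.0125), np.float64(-0.0088)), (np.float64(0.887), np.float64(0.0256), np.float64(-0.0167)), (np.float64(0.957), np.float64(0.0392), np.float64(-0.0237)), (np.float64(1.027), np.float64(0.0532), np.float64(-0.0297)), (np.float64(1.097), np.float64(0.0676), np.float64(-0.0347))]
[(np.float64(1.167), np.float64(0.0147), np.float64(-0.004)), (np.float64(1.237), np.float64(0.0297), np.float64(-0.0069)), (np.float64(1.307), np.float64(0.0449), np.float64(-0.0088)), (np.float64(1.377), np.float64(0.0602), np.float64(-0.0096)), (np.float64(1.447), np.float64(0.0754), np.float64(-0.0094))]
[(np.float64(1.517), np.float64(0.0152), np.float64(0.0013)), (np.float64(1.587), np.float64(0.0303), np.float64(0.0037)), (np.float64(1.657), np.float64(0.0452), np.float64(0.0071)), (np.float64(1.727), np.float64(0.0598), np.float64(0.0116))]
```

move_arm(
  series=[
    {"tx": 0.004,"ty": 0,"tz": -0.015,"rx": 0,"ry": 0,"rz": 0},
    {"tx": 0.009,"ty": 0,"tz": -0.029,"rx": 0,"ry": 0,"rz": 0},
    {"tx": 0.0147,"ty": 0,"tz": -0.0433,"rx": 0,"ry": 0,"rz": 0},
    {"tx": 0.0216,"ty": 0,"tz": -0.057,"rx": 0,"ry": 0,"rz": 0},
    {"tx": 0.0294,"ty": 0,"tz": -0.0701,"rx": 0,"ry": 0,"rz": 0},
  ],
)

```text
t: 3.85
eef_pos: [0.4809, -0.0991, 0.1905]
eef_rot: [-179.6, 0.3, 13.9]
force: [1.8, 5.3, -8.8]
gripper_width: 0.334
```

```bash
python3 go.py 0.452 -0.1063 0.118 14.2; python3 -c "
from h import *
snap('scene','scene4.png')"
```

```text
t 3.85 pos [ 0.4809 -0.0991  0.1905] rot [-179.58    0.27   13.92] w 0.334 q6 51.2 F [ 1.8  5.3 -8.8] M [ 0.75  0.07 -0.03]
shift [-0.0294  0.0006  0.0726] rot [-0.42  0.26 -0.28] rows>= 1.9
```

View pics/scene4.png

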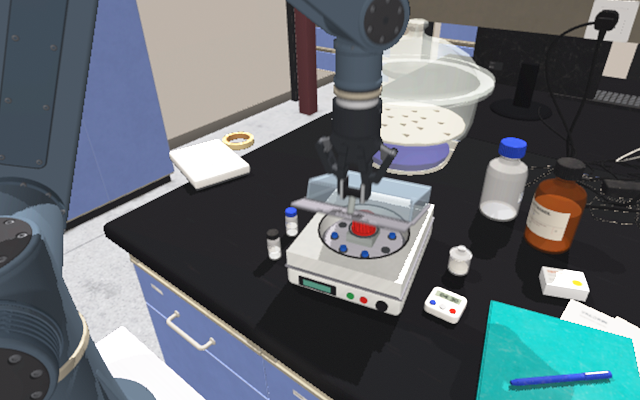

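The lid at (360,205) is following the gripper up, and the force is small. Continue.

move_arm(
  series=[
    {"tx": 0.0087,"ty": 0,"tz": -0.0125,"rx": 0,"ry": 0,"rz": 0},
    {"tx": 0.0183,"ty": 0,"tz": -0.0245,"rx": 0,"ry": 0,"rz": 0},
    {"tx": 0.0287,"ty": 0,"tz": -0.0357,"rx": 0,"ry": 0,"rz": 0},
    {"tx": 0.0398,"ty": 0,"tz": -0.0461,"rx": 0,"ry": 0,"rz": 0},
    {"tx": 0.0516,"ty": 0,"tz": -0.0558,"rx": 0,"ry": 0,"rz": 0},
  ],
)

```text
t: 4.32
eef_pos: [0.5295, -0.087, 0.2455]
eef_rot: [-179.6, 0.5, 14.0]
force: [-1.2, 4.2, -7.1]
gripper_width: 0.338
```

move_arm(
  series=[
    {"tx": 0.0125,"ty": 0,"tz": -0.0088,"rx": 0,"ry": 0,"rz": 0},
    {"tx": 0.0256,"ty": 0,"tz": -0.0167,"rx": 0,"ry": 0,"rz": 0},
    {"tx": 0.0392,"ty": 0,"tz": -0.0237,"rx": 0,"ry": 0,"rz": 0},
    {"tx": 0.0532,"ty": 0,"tz": -0.0297,"rx": 0,"ry": 0,"rz": 0},
    {"tx": 0.0676,"ty": 0,"tz": -0.0347,"rx": 0,"ry": 0,"rz": 0},
  ],
)

```text
t: 4.73
eef_pos: [0.5947, -0.0709, 0.2804]
eef_rot: [-179.6, 0.6, 14.0]
force: [-5.9, 3.0, -2.1]
gripper_width: 0.337
```

```bash
python3 go.py 0.452 -0.1063 0.118 14.2; python3 -c "
from h import *
snap('scene','scene5.png');snap('wrist','wrist5.png')"
```

```text
t 4.73 pos [ 0.5947 -0.0709  0.2804] rot [-179.57    0.62   14.  ] w 0.337 q6 58.5 F [-5.9  3.  -2.1] M [ 0.42  1.11 -0.08]
shift [-0.1453  0.0011  0.164 ] rot [-0.43  0.62 -0.2 ] rows>= 5.3
```

View pics/scene5.png

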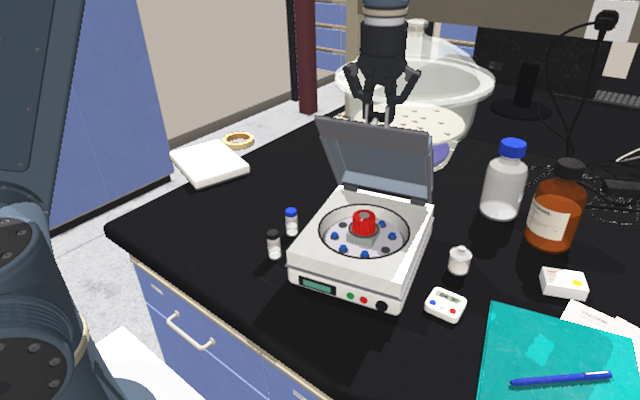

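View pics/wrist5.png

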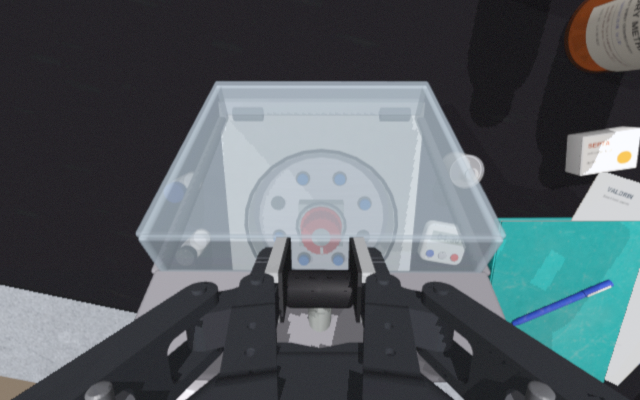

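```bash
python3 - <<'E'
from h import *
for u,v in [(295,78),(340,68),(375,40),(387,10)]:
    print([ray('top0.png',u,v,z).round(3).tolist() for z in (.1,.2,.25,.3)])
for u,v in [(335,80),(495,80),(416,22)]:print([ray('scene0.png',u,v,z).round(3).tolist() for z in (.1,.2,.25,.3)])
E
```

```text
[[0.846, 0.086, 0.1], [0.81, 0.079, 0.2], [0.792, 0.075, 0.25], [0.775, 0.072, 0.3]]
[[0.868, -0.025, 0.1], [0.83, -0.022, 0.2], [0.811, -0.02, 0.25], [0.792, -0.018, 0.3]]
[[0.937, -0.113, 0.1], [0.892, -0.101, 0.2], [0.87, -0.095, 0.25], [0.847, -0.089, 0.3]]
[[1.012, -0.145, 0.1], [0.96, -0.13, 0.2], [0.934, -0.122, 0.25], [0.908, -0.114, 0.3]]
[[1.23, 0.497, 0.1], [0.969, 0.303, 0.2], [0.839, 0.206, 0.25], [0.709, 0.109, 0.3]]
[[1.552, 0.02, 0.1], [1.225, -0.076, 0.2], [1.062, -0.123, 0.25], [0.898, -0.171, 0.3]]
[[2.385, 0.77, 0.1], [1.887, 0.52, 0.2], [1.638, 0.395, 0.25], [1.388, 0.27, 0.3]]
```

move_arm(
  series=[
    {"tx": 0.0147,"ty": 0,"tz": -0.004,"rx": 0,"ry": 0,"rz": 0},
    {"tx": 0.0297,"ty": 0,"tz": -0.0069,"rx": 0,"ry": 0,"rz": 0},
    {"tx": 0.0449,"ty": 0,"tz": -0.0088,"rx": 0,"ry": 0,"rz": 0},
    {"tx": 0.0602,"ty": 0,"tz": -0.0096,"rx": 0,"ry": 0,"rz": 0},
    {"tx": 0.0754,"ty": 0,"tz": -0.0094,"rx": 0,"ry": 0,"rz": 0},
  ],
)

```text
t: 5.25
eef_pos: [0.6692, -0.0525, 0.2907]
eef_rot: [-179.6, 0.4, 14.0]
force: [-5.6, 3.5, 3.1]
gripper_width: 0.336
```

```bash
python3 go.py 0.452 -0.1063 0.118 14.2; python3 -c "
from h import *
snap('scene','scene6.png');snap('wrist','wrist6.png')"
```

```text
t 5.25 pos [ 0.6692 -0.0525  0.2907] rot [-179.62    0.44   14.  ] w 0.336 q6 61.9 F [-5.6  3.5  3.1] M [0.55 1.18 0.06]
shift [-0.2224  0.0008  0.1744] rot [-0.38  0.44 -0.2 ] rows>= 6.8
```

View pics/scene6.png

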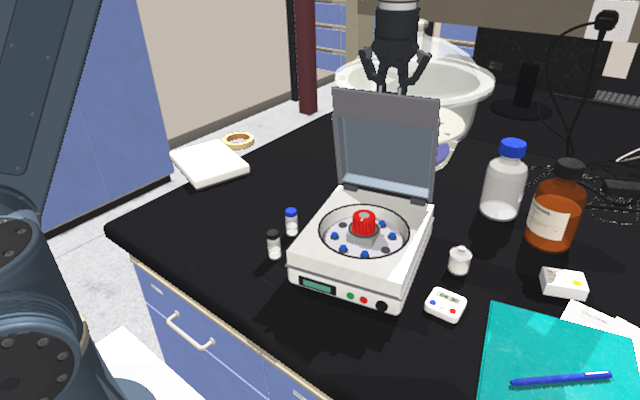

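View pics/wrist6.png

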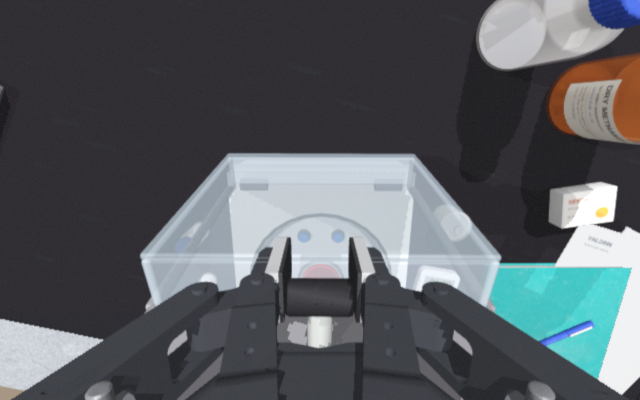

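move_arm(
  series=[
    {"tx": 0.0152,"ty": 0,"tz": 0.0013,"rx": 0,"ry": 0,"rz": 0},
    {"tx": 0.0303,"ty": 0,"tz": 0.0037,"rx": 0,"ry": 0,"rz": 0},
    {"tx": 0.0452,"ty": 0,"tz": 0.0071,"rx": 0,"ry": 0,"rz": 0},
    {"tx": 0.056,"ty": 0,"tz": 0.0105,"rx": 0,"ry": 0,"rz": 0},
    {"tx": 0.0598,"ty": 0,"tz": 0.0116,"rx": 0,"ry": 0,"rz": 0},
  ],
)

```text
t: 5.77
eef_pos: [0.7296, -0.0376, 0.2795]
eef_rot: [-179.7, 0.1, 14.1]
force: [-3.7, 3.8, 4.7]
gripper_width: 0.331
```

move_arm(
  series=[
    {"tx": 0.003,"ty": 0,"tz": 0.001,"rx": 0,"ry": 0,"rz": 0},
    {"tx": 0.006,"ty": 0,"tz": 0.002,"rx": 0,"ry": 0,"rz": 0},
    {"tx": 0.006,"ty": 0,"tz": 0.002,"rx": 0,"ry": 0,"rz": 0},
  ],
)

```text
t: 6.02
eef_pos: [0.7348, -0.0363, 0.2777]
eef_rot: [-179.7, 0.1, 14.0]
force: [-1.8, 5.1, 1.8]
gripper_width: 0.328
```

```bash
python3 go.py 0.7343 -0.0365 0.2765 14.0; python3 -c "
from h import *
snap('scene','scene7.png');snap('wrist','wrist7.png')"
```

```text
t 6.02 pos [ 0.7348 -0.0363  0.2777] rot [-1.797e+02  1.400e-01  1.404e+01] w 0.328 q6 64.3 F [-1.8  5.1  1.8] M [ 0.61  0.64 -0.09]
shift [-0.0005  0.      0.0012] rot [-0.3   0.14  0.04] rows>= 0.0
```

View pics/scene7.png

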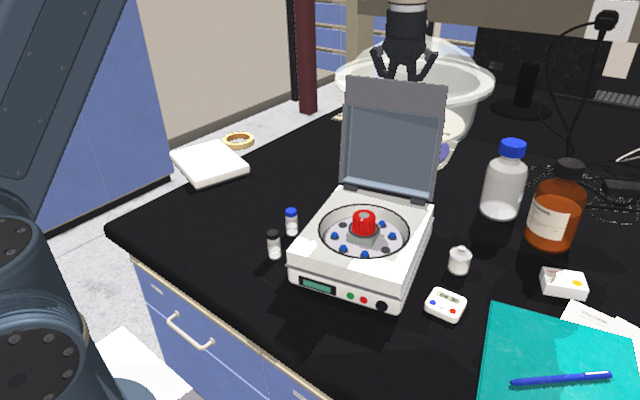

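View pics/wrist7.png

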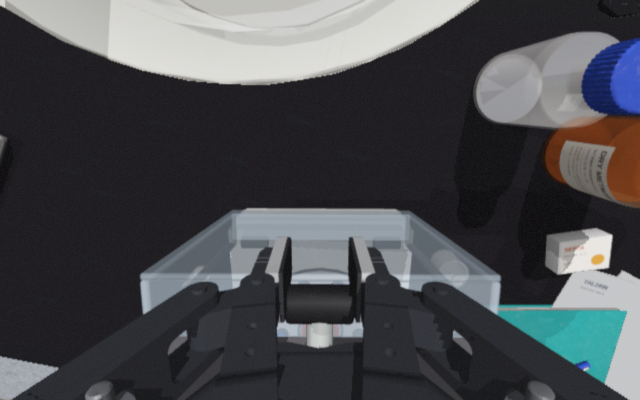

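move_arm(
  series=[
    {"tx": 0.004,"ty": 0,"tz": 0.0016,"rx": 0,"ry": 0,"rz": 0},
    {"tx": 0.008,"ty": 0,"tz": 0.003,"rx": 0,"ry": 0,"rz": 0},
    {"tx": 0.008,"ty": 0,"tz": 0.003,"rx": 0,"ry": 0,"rz": 0},
  ],
)

```text
t: 6.37
eef_pos: [0.7426, -0.0344, 0.2748]
eef_rot: [-179.7, 0.1, 14.0]
force: [-1.5, 4.8, 1.7]
gripper_width: 0.326
```

```bash
python3 -c "
from h import *
snap('scene','scene8.png');snap('wrist','wrist8.png')
a=cv2.imread('pics/scene8.png')[60:220,300:480]; cv2.imwrite('pics/scene8c.png',cv2.resize(a,None,fx=3.7,fy=3.7,interpolation=cv2.INTER_CUBIC))
a=cv2.imread('pics/wrist8.png'); b=cv2.imread('pics/wrist7.png'); cv2.imwrite('pics/w78.png',np.vstack([a[180:],b[180:]]))"
```

```text
(no output)
```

View pics/scene8c.png

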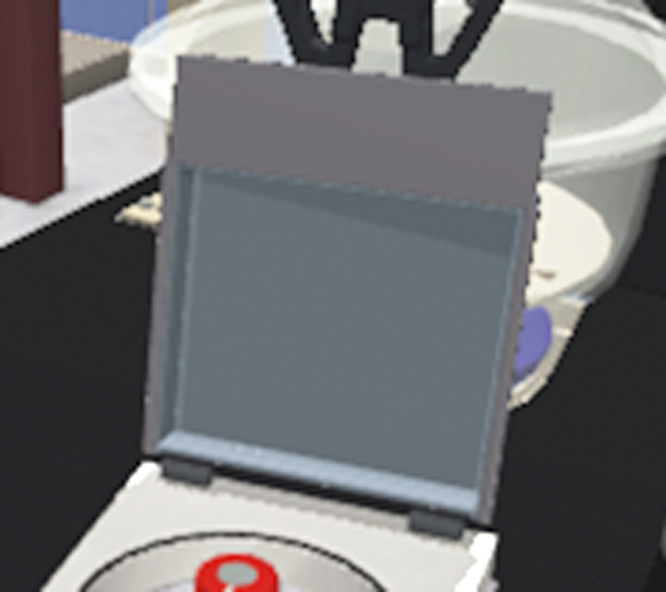

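View pics/w78.png

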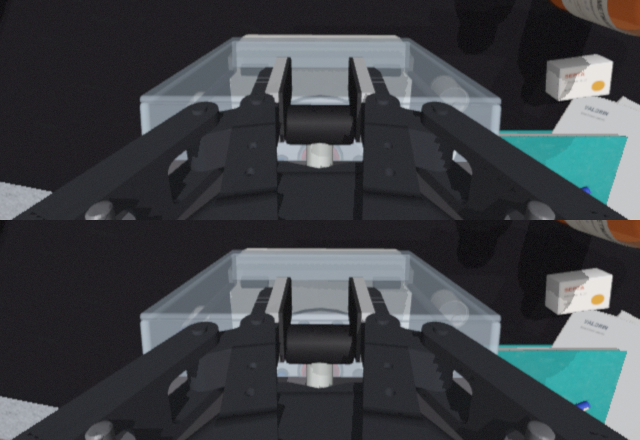

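```bash
python3 - <<'E'
import numpy as np
from scipy.optimize import least_squares
P=np.array([(.4537,-.1059,.1213),(.4809,-.0991,.1905),(.5295,-.087,.2455),(.5947,-.0709,.2804),(.6692,-.0525,.2907),(.7296,-.0376,.2795),(.7348,-.0363,.2777),(.7426,-.0344,.2748)])
y=np.radians(14); s=P[:,0]*np.cos(y)+P[:,1]*np.sin(y)
f=lambda c:np.hypot(s-c[0],P[:,2]-c[1])-.2183
r=least_squares(f,[.62,.07]); c=r.x; print(c,f(c).round(4)); print((np.arctan2(P[:,2]-c[1],-(s-c[0]))-.175).round(3))
print('est hinge s',.6587*np.cos(y)-.055*np.sin(y))
E
```

```text
[0.62729845 0.07321834] [-0.0002  0.0005  0.0003 -0.0004 -0.0006  0.      0.0002  0.0004]
[0.047 0.391 0.733 1.081 1.439 1.73  1.755 1.795]
est hinge s 0.6258280906400171
```

move_arm(
  series=[
    {"tx": 0.004,"ty": 0,"tz": 0.0017,"rx": 0,"ry": 0,"rz": 0},
    {"tx": 0.006,"ty": 0,"tz": 0.0026,"rx": 0,"ry": 0,"rz": 0},
    {"tx": 0.006,"ty": 0,"tz": 0.0026,"rx": 0,"ry": 0,"rz": 0},
  ],
)

```text
t: 6.72
eef_pos: [0.7451, -0.0338, 0.2735]
eef_rot: [-179.7, 0.6, 14.0]
force: [-11.0, 4.6, 9.7]
gripper_width: 0.331
```

```bash
python3 -c "
from h import *
snap('wrist','wrist9.png')
a=cv2.imread('pics/wrist9.png'); b=cv2.imread('pics/wrist8.png'); cv2.imwrite('pics/w89.png',np.vstack([a[180:],b[180:]]))"
```

```text
(no output)
```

View pics/w89.png

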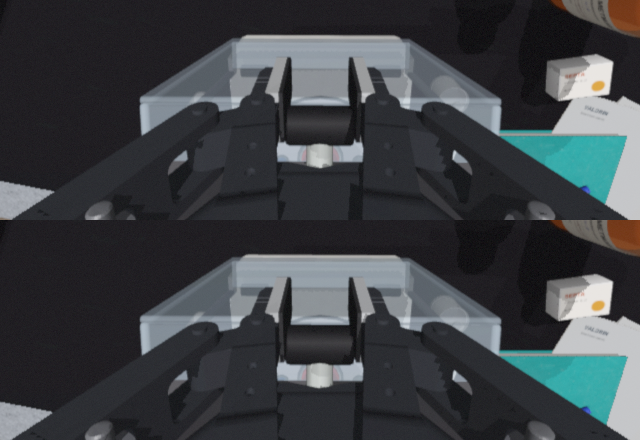

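The end stop is met: the force rose to about 11 N. Ease the push, release and go up.

move_arm(
  series=[
    {"tx": -0.003,"ty": 0,"tz": -0.001,"rx": 0,"ry": 0,"rz": 0},
    {"tx": -0.003,"ty": 0,"tz": -0.001,"rx": 0,"ry": 0,"rz": 0},
  ],
)

```text
t: 6.93
eef_pos: [0.7447, -0.0339, 0.2738]
eef_rot: [-179.7, 0.2, 14.0]
force: [-2.8, 4.9, 4.5]
gripper_width: 0.328
```

move_arm(
  series=[
    {"tx": 0,"ty": 0,"tz": 0,"rx": 0,"ry": 0,"rz": 0},
    {"tx": 0,"ty": 0,"tz": 0,"rx": 0,"ry": 0,"rz": 0},
    {"tx": 0,"ty": 0,"tz": 0,"rx": 0,"ry": 0,"rz": 0},
    {"tx": 0,"ty": 0,"tz": 0,"rx": 0,"ry": 0,"rz": 0},
    {"tx": 0,"ty": 0,"tz": 0,"rx": 0,"ry": 0,"rz": 0},
  ],
  grip=-1,
)

```text
t: 7.35
eef_pos: [0.7468, -0.037, 0.273]
eef_rot: [180.0, 0.0, 13.9]
force: [-0.4, -1.0, 0.7]
gripper_width: 0.992
```

move_arm(
  series=[
    {"tx": 0,"ty": 0,"tz": -0.015,"rx": 0,"ry": 0,"rz": 0},
    {"tx": 0,"ty": 0,"tz": -0.04,"rx": 0,"ry": 0,"rz": 0},
    {"tx": 0,"ty": 0,"tz": -0.07,"rx": 0,"ry": 0,"rz": 0},
    {"tx": 0,"ty": 0,"tz": -0.1,"rx": 0,"ry": 0,"rz": 0},
    {"tx": 0,"ty": 0,"tz": -0.12,"rx": 0,"ry": 0,"rz": 0},
  ],
)

```text
t: 7.77
eef_pos: [0.7475, -0.037, 0.3967]
eef_rot: [179.9, -0.2, 13.9]
force: [0.2, 0.7, 0.6]
gripper_width: 1.001
```

```bash
python3 go.py 0.537 -0.0855 0.40 70; python3 -c "
from h import *
snap('scene','scene10.png');snap('wrist','wrist10.png')"
```

```text
t 7.77 pos [ 0.7475 -0.037   0.3967] rot [179.88  -0.23  13.94] w 1.001 q6 64.7 F [0.2 0.7 0.6] M [-0.01  0.   -0.09]
shift [-0.2159 -0.0037 -0.0041] rot [  0.22  -0.15 -56.06] rows>= 7.8
```

View pics/scene10.png

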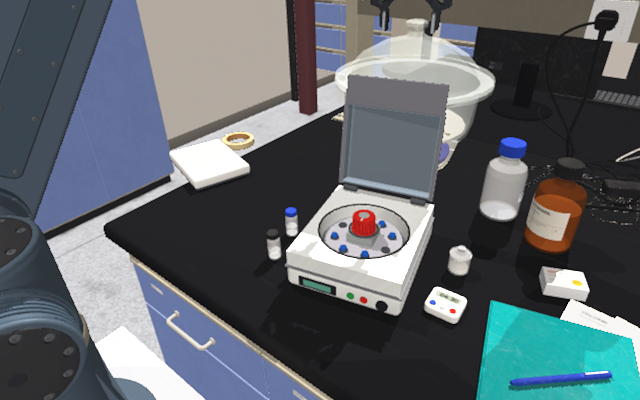

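View pics/wrist10.png

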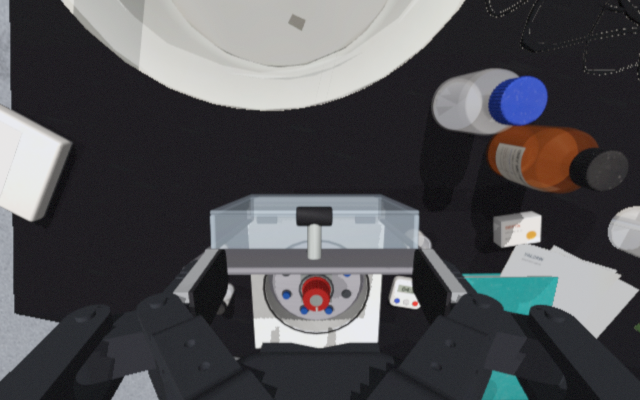

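The lid stays up after release, with its grip at (314,215) in the wrist view. Now go over the cap.

move_arm(
  series=[
    {"tx": -0.03,"ty": 0,"tz": 0,"rx": 0,"ry": 0,"rz": -7},
    {"tx": -0.06,"ty": 0,"tz": 0,"rx": 0,"ry": 0,"rz": -14},
    {"tx": -0.09,"ty": 0,"tz": 0,"rx": 0,"ry": 0,"rz": -21},
    {"tx": -0.12,"ty": -0.002,"tz": 0,"rx": 0,"ry": 0,"rz": -28},
    {"tx": -0.15,"ty": -0.003,"tz": 0,"rx": 0,"ry": 0,"rz": -35},
  ],
)

```text
t: 8.28
eef_pos: [0.5982, -0.07, 0.3912]
eef_rot: [-179.8, 0.1, 49.3]
force: [0.4, -0.4, 0.2]
gripper_width: 1.0
```

```bash
python3 go.py 0.537 -0.0855 0.25 70
```

```text
t 8.28 pos [ 0.5982 -0.07    0.3912] rot [-1.7984e+02  8.0000e-02  4.9310e+01] w 1.0 q6 23.4 F [ 0.4 -0.4  0.2] M [ 0.01 -0.04  0.01]
shift [-0.0515 -0.0359  0.1414] rot [ -0.17   0.05 -20.69] rows>= 3.7
```

move_arm(
  series=[
    {"tx": -0.025,"ty": -0.018,"tz": 0,"rx": 0,"ry": 0,"rz": -7},
    {"tx": -0.05,"ty": -0.036,"tz": 0.02,"rx": 0,"ry": 0,"rz": -14},
    {"tx": -0.051,"ty": -0.036,"tz": 0.06,"rx": 0,"ry": 0,"rz": -20.7},
    {"tx": -0.051,"ty": -0.036,"tz": 0.1,"rx": 0,"ry": 0,"rz": -20.7},
    {"tx": -0.051,"ty": -0.036,"tz": 0.135,"rx": 0,"ry": 0,"rz": -20.7},
  ],
)

```text
t: 8.7
eef_pos: [0.5378, -0.0846, 0.2558]
eef_rot: [-179.9, 0.0, 69.6]
force: [0.5, 0.2, 0.3]
gripper_width: 0.994
```

move_arm(
  series=[
    {"tx": 0,"ty": 0,"tz": 0,"rx": 0,"ry": 0,"rz": 0},
    {"tx": 0,"ty": 0,"tz": 0,"rx": 0,"ry": 0,"rz": 0},
  ],
)

```text
t: 8.87
eef_pos: [0.5382, -0.0843, 0.2561]
eef_rot: [-179.6, 0.0, 69.6]
force: [0.1, -0.4, 0.9]
gripper_width: 1.0
```

```bash
python3 -c "
from h import *
snap('top','top11.png');snap('wrist','wrist11.png');snap('scene','scene11.png')
a=cv2.imread('pics/scene11.png')[165:325,260:460]; cv2.imwrite('pics/scene11c.png',cv2.resize(a,None,fx=3.7,fy=3.7,interpolation=cv2.INTER_CUBIC))"; python3 go.py 0.537 -0.0855 0.25 70; 
```

```text
t 9.02 pos [ 0.5415 -0.0853  0.2603] rot [179.74   0.    69.67] w 1.002 q6 -0.3 F [ 0.  -0.8  0.3] M [0.02 0.03 0.  ]
shift [-0.0018 -0.0042  0.0102] rot [ 0.26  0.   -0.33] rows>= 0.3
```

View pics/wrist11.png

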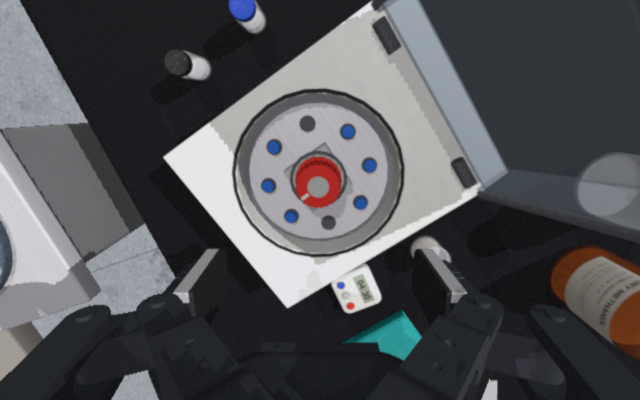

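View pics/scene11c.png

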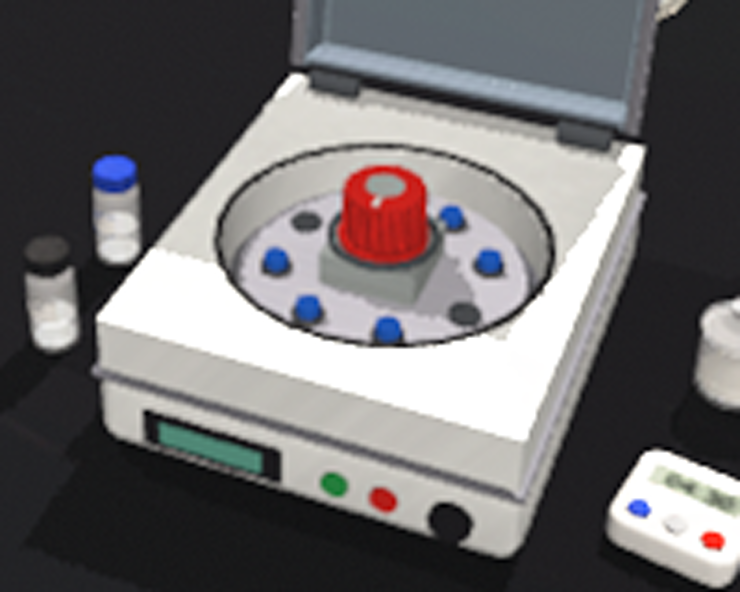

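```bash
python3 -c "
from h import *
print(ray('wrist11.png',318,187,.118), ray('wrist0.png',0,0,0)[:0])
for n,u,v in [('top0.png',*[(358+.5)/4-.5+280,(307+.5)/4-.5+125])]: print(ray(n,u,v,.118))
print('scene',ray('scene11.png',(384.5)/3.7-.5+260,184.5/3.7-.5+165,.118))
for i in range(3):
    snap('wrist','t.png'); o=arm.get_obs(); print(o['t'],o['eef_pos'],o['dq'].round(2))
print(ray('t.png',318,187,.118))
snap('wrist','wrist12.png')
"; python3 go.py 0.537 -0.0855 0.25 70; 
```

```text
[ 0.53793362 -0.08545929  0.118     ] []
[ 0.53663109 -0.08611092  0.118     ]
scene [ 0.53929164 -0.08337214  0.118     ]
9.0667 [ 0.54155719 -0.08526554  0.26047809] [-0.01 -0.38  0.4  -0.05 -0.15  0.01]
9.1167 [ 0.54132761 -0.08518538  0.26036009] [-0.07  0.08  0.61 -0.04 -0.08 -0.  ]
9.1667 [ 0.54105607 -0.08505329  0.26013968] [ 0.09  0.11  0.75 -0.09 -0.16 -0.08]
[ 0.53970683 -0.0864978   0.118     ]
t 9.22 pos [ 0.5407 -0.0849  0.2598] rot [179.8    0.    69.68] w 0.996 q6 -0.3 F [-0.   0.6 -0.9] M [ 0.01 -0.   -0.02]
shift [-0.0018 -0.0034  0.0098] rot [ 0.2   0.   -0.32] rows>= 0.3
```

View pics/wrist12.png

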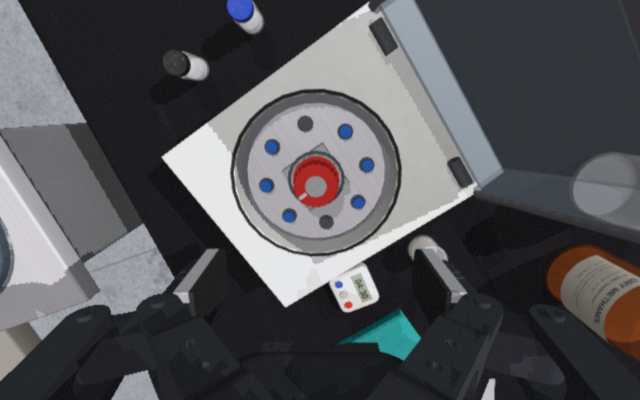

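```bash
python3 -c "
from h import *
print(ray('wrist12.png',316,185.5,.118))"; python3 go.py 0.5378 -0.0855 0.14 70; 
```

```text
[ 0.5381207  -0.08428794  0.118     ]
t 9.22 pos [ 0.5407 -0.0849  0.2598] rot [179.8    0.    69.68] w 0.996 q6 -0.3 F [-0.   0.6 -0.9] M [ 0.01 -0.   -0.02]
shift [-0.0015 -0.003   0.1198] rot [ 0.2   0.   -0.32] rows>= 2.9
```

move_arm(
  series=[
    {"tx": 0,"ty": 0,"tz": 0.03,"rx": 0,"ry": 0,"rz": 0},
    {"tx": 0,"ty": 0,"tz": 0.07,"rx": 0,"ry": 0,"rz": 0},
    {"tx": 0,"ty": 0,"tz": 0.1,"rx": 0,"ry": 0,"rz": 0},
    {"tx": 0,"ty": 0,"tz": 0.115,"rx": 0,"ry": 0,"rz": 0},
    {"tx": 0,"ty": 0,"tz": 0.115,"rx": 0,"ry": 0,"rz": 0},
  ],
)

```text
t: 9.63
eef_pos: [0.5377, -0.0839, 0.1403]
eef_rot: [-179.6, -0.0, 69.7]
force: [0.0, 0.6, -0.5]
gripper_width: 1.003
```

move_arm(
  series=[
    {"tx": 0,"ty": 0,"tz": 0,"rx": 0,"ry": 0,"rz": 0},
    {"tx": 0,"ty": 0,"tz": 0,"rx": 0,"ry": 0,"rz": 0},
    {"tx": 0,"ty": 0,"tz": 0,"rx": 0,"ry": 0,"rz": 0},
  ],
)

```text
t: 9.88
eef_pos: [0.5413, -0.0852, 0.145]
eef_rot: [179.8, 0.0, 69.7]
force: [1.1, 0.6, -0.1]
gripper_width: 1.006
```

```bash
python3 -c "
from h import *
snap('wrist','wrist13.png')"; python3 go.py 0.5378 -0.0855 0.088 70; 
```

```text
t 9.93 pos [ 0.5411 -0.0851  0.145 ] rot [179.77  -0.    69.67] w 1.002 q6 -0.3 F [ 0.1 -0.5  0.4] M [-0.    0.05 -0.01]
shift [-0.0015 -0.0032  0.0569] rot [ 0.23  0.   -0.33] rows>= 1.4
```

View pics/wrist13.png

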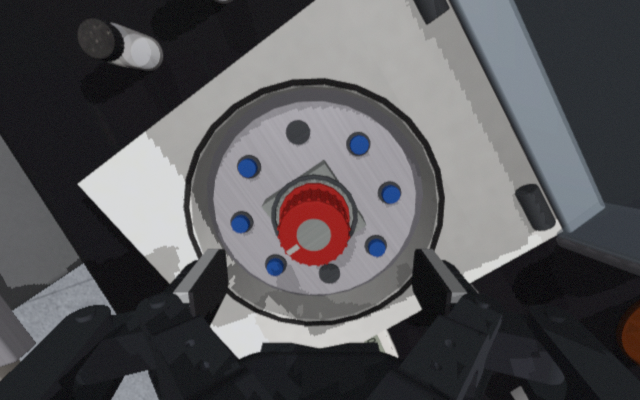

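```bash
python3 -c "
from h import *
p=ray('wrist13.png',314.5,235,.118);print(p)
for i in range(4):
    snap('wrist','t.png'); o=arm.get_obs(); print(o['t'],o['eef_pos'].round(4), o['dq'].round(2))
"
```

```text
[ 0.5378246  -0.08539149  0.118     ]
9.9833 [ 0.5408 -0.085   0.1448] [-0.06  0.23  0.47  0.11 -0.07  0.06]
10.0333 [ 0.5406 -0.085   0.1445] [-0.05  0.32  0.52  0.06 -0.14 -0.04]
10.0833 [ 0.5404 -0.0849  0.1442] [-0.07  0.3   0.4   0.03 -0.05 -0.04]
10.1333 [ 0.5402 -0.0849  0.144 ] [-0.09  0.47  0.28 -0.02 -0.18  0.04]
```

move_arm(
  series=[
    {"tx": -0.001,"ty": -0.002,"tz": 0.02,"rx": 0,"ry": 0,"rz": 0},
    {"tx": -0.001,"ty": -0.002,"tz": 0.04,"rx": 0,"ry": 0,"rz": 0},
    {"tx": -0.001,"ty": -0.002,"tz": 0.05,"rx": 0,"ry": 0,"rz": 0},
    {"tx": -0.001,"ty": -0.002,"tz": 0.054,"rx": 0,"ry": 0,"rz": 0},
    {"tx": -0.001,"ty": -0.002,"tz": 0.054,"rx": 0,"ry": 0,"rz": 0},
  ],
)

```text
t: 10.55
eef_pos: [0.5371, -0.0848, 0.0883]
eef_rot: [-179.9, -0.0, 69.7]
force: [0.6, -0.2, -0.1]
gripper_width: 0.997
```

move_arm(
  series=[
    {"tx": 0,"ty": 0,"tz": 0,"rx": 0,"ry": 0,"rz": 0},
    {"tx": 0,"ty": 0,"tz": 0,"rx": 0,"ry": 0,"rz": 0},
    {"tx": 0,"ty": 0,"tz": 0,"rx": 0,"ry": 0,"rz": 0},
    {"tx": 0,"ty": 0,"tz": 0,"rx": 0,"ry": 0,"rz": 0},
    {"tx": 0,"ty": 0,"tz": 0,"rx": 0,"ry": 0,"rz": 0},
  ],
)

```text
t: 10.97
eef_pos: [0.5379, -0.0851, 0.0897]
eef_rot: [179.9, 0.0, 69.7]
force: [0.6, -0.4, -0.5]
gripper_width: 1.003
```

```bash
python3 -c "
from h import *
snap('wrist','wrist14.png')"; python3 go.py 0.5378 -0.0855 0.088 70; 
```

```text
t 11.02 pos [ 0.5378 -0.085   0.0895] rot [179.95  -0.    69.66] w 1.004 q6 -0.4 F [-0.2 -0.2  0.2] M [-0.    0.01  0.01]
shift [-0.0004  0.0002  0.0015] rot [ 0.05 -0.   -0.34] rows>= 0.0
```

View pics/wrist14.png

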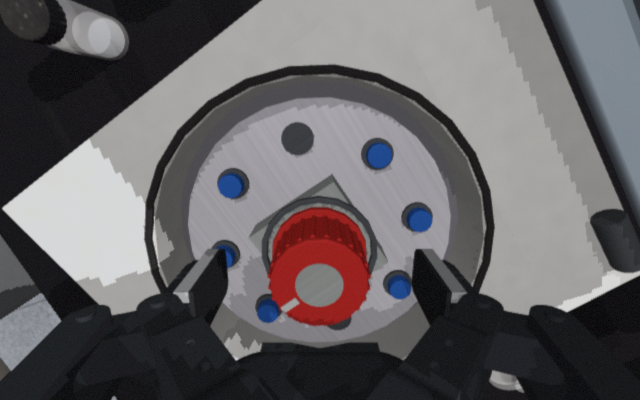

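The knob (319,285) is centred between the fingers. Close.

move_arm(
  series=[
    {"tx": 0,"ty": 0,"tz": 0,"rx": 0,"ry": 0,"rz": 0},
    {"tx": 0,"ty": 0,"tz": 0,"rx": 0,"ry": 0,"rz": 0},
    {"tx": 0,"ty": 0,"tz": 0,"rx": 0,"ry": 0,"rz": 0},
    {"tx": 0,"ty": 0,"tz": 0,"rx": 0,"ry": 0,"rz": 0},
    {"tx": 0,"ty": 0,"tz": 0,"rx": 0,"ry": 0,"rz": 0},
  ],
  grip=1,
)

```text
t: 11.43
eef_pos: [0.5379, -0.0851, 0.0895]
eef_rot: [180.0, 0.0, 69.7]
force: [-0.1, 0.3, 2.3]
gripper_width: 0.475
```

```bash
python3 -c "
from h import *
snap('wrist','wrist15.png')"; python3 go.py 0.5378 -0.0855 0.088 70; 
```

```text
t 11.48 pos [ 0.5378 -0.085   0.0894] rot [179.96  -0.    69.66] w 0.474 q6 -0.4 F [-0.4  0.1  3.6] M [ 0.06  0.03 -0.  ]
shift [-0.0004  0.0001  0.0014] rot [ 0.04 -0.   -0.34] rows>= 0.0
```

View pics/wrist15.png

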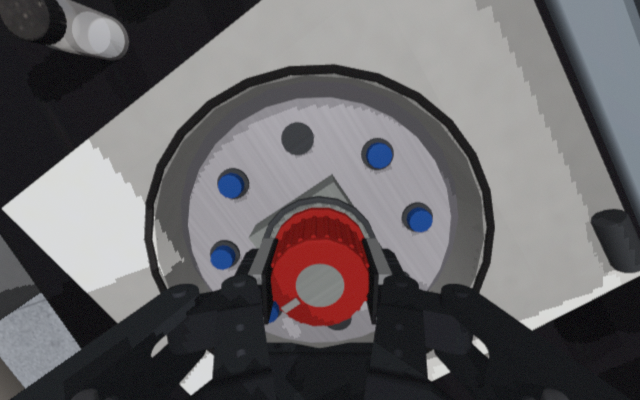

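move_arm(
  series=[
    {"tx": 0,"ty": 0,"tz": 0,"rx": 0,"ry": 0,"rz": -3},
    {"tx": 0,"ty": 0,"tz": 0,"rx": 0,"ry": 0,"rz": -6},
    {"tx": 0,"ty": 0,"tz": 0,"rx": 0,"ry": 0,"rz": -9},
    {"tx": 0,"ty": 0,"tz": 0,"rx": 0,"ry": 0,"rz": -12},
    {"tx": 0,"ty": 0,"tz": 0,"rx": 0,"ry": 0,"rz": -12},
  ],
)

```text
t: 11.9
eef_pos: [0.5378, -0.085, 0.0895]
eef_rot: [180.0, 0.0, 81.7]
force: [0.4, -0.6, 4.3]
gripper_width: 0.478
```

```bash
python3 go.py 0.5378 -0.0855 0.088 70
```

```text
t 11.9 pos [ 0.5378 -0.085   0.0895] rot [1.7996e+02 1.0000e-02 8.1720e+01] w 0.478 q6 -12.5 F [ 0.4 -0.6  4.3] M [0.06 0.08 0.04]
shift [-0.0005  0.      0.0015] rot [ 0.04  0.   11.72] rows>= 1.6
```

move_arm(
  series=[
    {"tx": 0,"ty": 0,"tz": 0,"rx": 0,"ry": 0,"rz": -3},
    {"tx": 0,"ty": 0,"tz": 0,"rx": 0,"ry": 0,"rz": -6},
    {"tx": 0,"ty": 0,"tz": 0,"rx": 0,"ry": 0,"rz": -9},
    {"tx": 0,"ty": 0,"tz": 0,"rx": 0,"ry": 0,"rz": -12},
    {"tx": 0,"ty": 0,"tz": 0,"rx": 0,"ry": 0,"rz": -12},
  ],
)

```text
t: 12.32
eef_pos: [0.5377, -0.0848, 0.0894]
eef_rot: [180.0, -0.1, 93.3]
force: [-1.0, 0.9, 4.8]
gripper_width: 0.474
```

```bash
python3 go.py 0.5378 -0.0855 0.088 70;python3 -c "
from h import *
snap('wrist','wrist16.png')"
```

```text
t 12.32 pos [ 0.5377 -0.0848  0.0894] rot [ 1.7996e+02 -8.0000e-02  9.3320e+01] w 0.474 q6 -24.2 F [-1.   0.9  4.8] M [ 0.08  0.17 -1.12]
shift [-0.0007  0.0001  0.0014] rot [ 2.000e-02 -9.000e-02  2.332e+01] rows>= 3.3
```

View pics/wrist16.png

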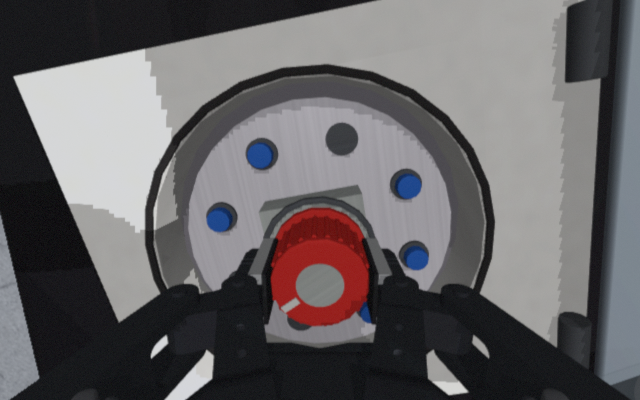

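Torque rises to 1.1 N m at about 20° counter-clockwise, and the mark hardly moves in the gripper, so that way is blocked. Turn the other way (clockwise).

move_arm(
  series=[
    {"tx": 0,"ty": 0,"tz": 0,"rx": 0,"ry": 0,"rz": 6},
    {"tx": 0,"ty": 0,"tz": 0,"rx": 0,"ry": 0,"rz": 12},
    {"tx": 0,"ty": 0,"tz": 0,"rx": 0,"ry": 0,"rz": 18},
    {"tx": 0,"ty": 0,"tz": 0,"rx": 0,"ry": 0,"rz": 24},
    {"tx": 0,"ty": 0,"tz": 0,"rx": 0,"ry": 0,"rz": 24},
  ],
)

```text
t: 12.78
eef_pos: [0.5379, -0.0852, 0.0894]
eef_rot: [179.9, 0.0, 69.6]
force: [-0.3, -0.9, 5.6]
gripper_width: 0.472
```

move_arm(
  series=[
    {"tx": 0,"ty": 0,"tz": 0,"rx": 0,"ry": 0,"rz": 6},
    {"tx": 0,"ty": 0,"tz": 0,"rx": 0,"ry": 0,"rz": 12},
    {"tx": 0,"ty": 0,"tz": 0,"rx": 0,"ry": 0,"rz": 18},
    {"tx": 0,"ty": 0,"tz": 0,"rx": 0,"ry": 0,"rz": 24},
    {"tx": 0,"ty": 0,"tz": 0,"rx": 0,"ry": 0,"rz": 24},
  ],
)

```text
t: 13.2
eef_pos: [0.5378, -0.0852, 0.0894]
eef_rot: [179.9, 0.0, 45.7]
force: [0.0, 0.2, 5.4]
gripper_width: 0.477
```

```bash
python3 go.py 0.5378 -0.0855 0.088 -20;python3 -c "
from h import *
snap('wrist','wrist17.png')"
```

```text
t 13.2 pos [ 0.5378 -0.0852  0.0894] rot [1.7994e+02 1.0000e-02 4.5650e+01] w 0.477 q6 23.6 F [0.  0.2 5.4] M [ 0.01  0.08 -0.06]
shift [-0.0002  0.0002  0.0014] rot [ 6.000e-02 -2.000e-02  6.565e+01] rows>= 9.2
```

View pics/wrist17.png

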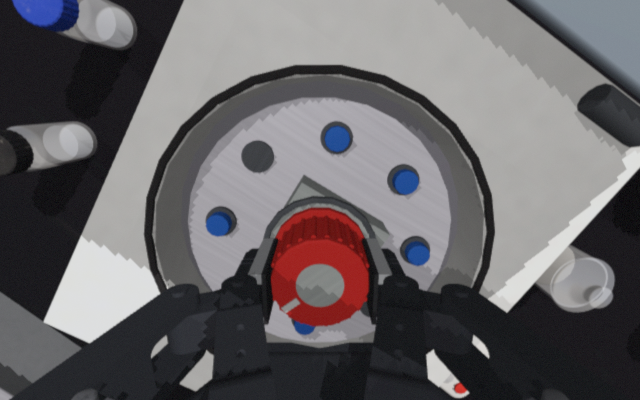

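Clockwise, the mark keeps its place in the gripper and the torque is about 0, so it turns freely. Continue to the quarter turn.

move_arm(
  series=[
    {"tx": 0,"ty": 0,"tz": 0,"rx": 0,"ry": 0,"rz": 6.5},
    {"tx": 0,"ty": 0,"tz": 0,"rx": 0,"ry": 0,"rz": 13},
    {"tx": 0,"ty": 0,"tz": 0,"rx": 0,"ry": 0,"rz": 19.5},
    {"tx": 0,"ty": 0,"tz": 0,"rx": 0,"ry": 0,"rz": 26},
    {"tx": 0,"ty": 0,"tz": 0,"rx": 0,"ry": 0,"rz": 32.5},
  ],
)

```text
t: 13.67
eef_pos: [0.5377, -0.0851, 0.0894]
eef_rot: [179.9, -0.0, 13.1]
force: [-0.9, 0.1, 5.2]
gripper_width: 0.469
```

move_arm(
  series=[
    {"tx": 0,"ty": 0,"tz": 0,"rx": 0,"ry": 0,"rz": 6.5},
    {"tx": 0,"ty": 0,"tz": 0,"rx": 0,"ry": 0,"rz": 13},
    {"tx": 0,"ty": 0,"tz": 0,"rx": 0,"ry": 0,"rz": 19.5},
    {"tx": 0,"ty": 0,"tz": 0,"rx": 0,"ry": 0,"rz": 26},
    {"tx": 0,"ty": 0,"tz": 0,"rx": 0,"ry": 0,"rz": 32},
  ],
)

```text
t: 14.08
eef_pos: [0.5379, -0.0851, 0.0894]
eef_rot: [180.0, -0.1, -18.9]
force: [-0.5, 0.3, 5.2]
gripper_width: 0.477
```

move_arm(
  series=[
    {"tx": 0,"ty": 0,"tz": 0,"rx": 0,"ry": 0,"rz": 0},
    {"tx": 0,"ty": 0,"tz": 0,"rx": 0,"ry": 0,"rz": 0},
  ],
)

```text
t: 14.25
eef_pos: [0.5379, -0.0851, 0.0894]
eef_rot: [180.0, -0.1, -18.7]
force: [-0.4, -0.1, 5.2]
gripper_width: 0.475
```

```bash
python3 go.py 0.5378 -0.0855 0.088 -20;python3 -c "
from h import *
snap('wrist','wrist18.png'); snap('scene','scene18.png')"
```

```text
t 14.25 pos [ 0.5379 -0.0851  0.0894] rot [ 1.7997e+02 -5.0000e-02 -1.8670e+01] w 0.475 q6 88.0 F [-0.4 -0.1  5.2] M [ 0.06  0.05 -0.05]
shift [0.     0.0004 0.0014] rot [ 0.03 -0.05  1.33] rows>= 0.2
```

View pics/wrist18.png

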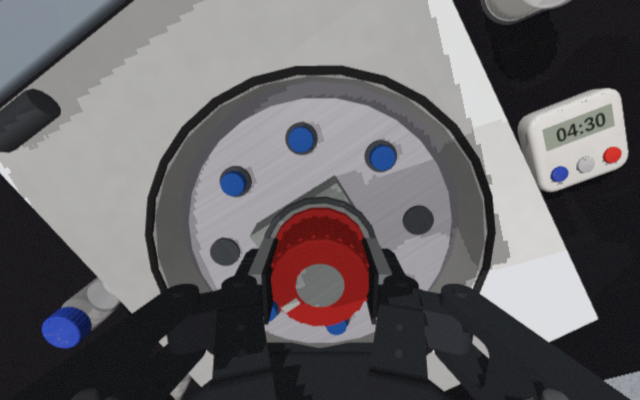

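View pics/scene18.png

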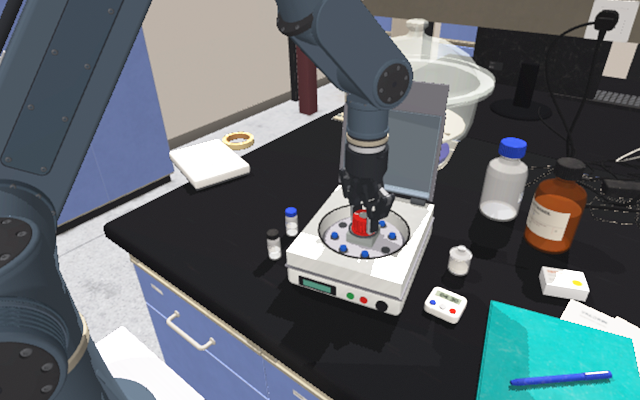

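About 88° turned, with no torque. Lift gently and watch the force.

move_arm(
  series=[
    {"tx": 0,"ty": 0,"tz": -0.001,"rx": 0,"ry": 0,"rz": 0},
    {"tx": 0,"ty": 0,"tz": -0.002,"rx": 0,"ry": 0,"rz": 0},
    {"tx": 0,"ty": 0,"tz": -0.003,"rx": 0,"ry": 0,"rz": 0},
    {"tx": 0,"ty": 0,"tz": -0.004,"rx": 0,"ry": 0,"rz": 0},
  ],
)

```text
t: 14.68
eef_pos: [0.5371, -0.0848, 0.0927]
eef_rot: [180.0, 0.1, -18.8]
force: [-0.2, 0.6, -0.5]
gripper_width: 0.472
```

```bash
python3 go.py 0.5378 -0.0855 0.088 -20
```

```text
t 14.68 pos [ 0.5371 -0.0848  0.0927] rot [ 1.7999e+02  7.0000e-02 -1.8780e+01] w 0.472 q6 88.0 F [-0.2  0.6 -0.5] M [-0.01  0.02  0.01]
shift [0.0009 0.0004 0.0047] rot [0.01 0.07 1.22] rows>= 0.2
```

move_arm(
  series=[
    {"tx": 0,"ty": 0,"tz": -0.004,"rx": 0,"ry": 0,"rz": 0},
    {"tx": 0,"ty": 0,"tz": -0.008,"rx": 0,"ry": 0,"rz": 0},
    {"tx": 0,"ty": 0,"tz": -0.013,"rx": 0,"ry": 0,"rz": 0},
    {"tx": 0,"ty": 0,"tz": -0.019,"rx": 0,"ry": 0,"rz": 0},
    {"tx": 0,"ty": 0,"tz": -0.025,"rx": 0,"ry": 0,"rz": 0},
  ],
)

```text
t: 15.1
eef_pos: [0.5376, -0.085, 0.1188]
eef_rot: [180.0, -0.0, -18.8]
force: [0.4, -0.0, -1.9]
gripper_width: 0.472
```

```bash
python3 go.py 0.5378 -0.0855 0.195 -20;python3 -c "
from h import *
snap('scene','scene19.png')"
```

```text
t 15.1 pos [ 0.5376 -0.085   0.1188] rot [ 1.800e+02 -2.000e-02 -1.883e+01] w 0.472 q6 88.1 F [ 0.4 -0.  -1.9] M [-0.   -0.03  0.01]
shift [ 0.0004  0.0004 -0.0762] rot [ 0.   -0.02  1.17] rows>= 1.8
```

View pics/scene19.png

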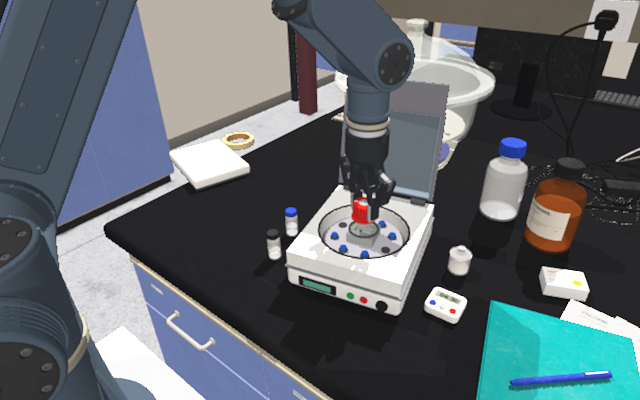

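The cap at (360,212) is coming up with the gripper. Raise it to about 10.5 cm above the seat.

move_arm(
  series=[
    {"tx": 0,"ty": 0,"tz": -0.015,"rx": 0,"ry": 0,"rz": 0},
    {"tx": 0,"ty": 0,"tz": -0.035,"rx": 0,"ry": 0,"rz": 0},
    {"tx": 0,"ty": 0,"tz": -0.055,"rx": 0,"ry": 0,"rz": 0},
    {"tx": 0,"ty": 0,"tz": -0.07,"rx": 0,"ry": 0,"rz": 0},
    {"tx": 0,"ty": 0,"tz": -0.076,"rx": 0,"ry": 0,"rz": 0},
  ],
)

```text
t: 15.57
eef_pos: [0.5388, -0.0854, 0.1967]
eef_rot: [180.0, -0.3, -18.8]
force: [0.2, -0.2, -0.2]
gripper_width: 0.473
```

move_arm(
  series=[
    {"tx": 0,"ty": 0,"tz": 0,"rx": 0,"ry": 0,"rz": 0},
    {"tx": 0,"ty": 0,"tz": 0,"rx": 0,"ry": 0,"rz": 0},
    {"tx": 0,"ty": 0,"tz": 0,"rx": 0,"ry": 0,"rz": 0},
    {"tx": 0,"ty": 0,"tz": 0,"rx": 0,"ry": 0,"rz": 0},
    {"tx": 0,"ty": 0,"tz": 0,"rx": 0,"ry": 0,"rz": 0},
  ],
)

```text
t: 15.98
eef_pos: [0.5369, -0.0847, 0.193]
eef_rot: [-180.0, 0.1, -18.8]
force: [0.5, 0.5, -1.6]
gripper_width: 0.478
```

```bash
python3 go.py 0.5378 -0.0855 0.195 -20;python3 -c "
from h import *
snap('scene','scene20.png');snap('top','top20.png')
a=cv2.imread('pics/scene20.png')[60:330,240:480]; cv2.imwrite('pics/scene20c.png',cv2.resize(a,None,fx=2.2,fy=2.2,interpolation=cv2.INTER_CUBIC))"; python3 go.py 0.5378 -0.0855 0.195 -20
```

```text
t 15.98 pos [ 0.5369 -0.0847  0.193 ] rot [-1.800e+02  1.300e-01 -1.884e+01] w 0.478 q6 88.1 F [ 0.5  0.5 -1.6] M [-0.03  0.   -0.03]
shift [ 0.0011  0.0004 -0.002 ] rot [-0.    0.13  1.16] rows>= 0.2
t 16.08 pos [ 0.5372 -0.0848  0.1934] rot [-1.800e+02  9.000e-02 -1.884e+01] w 0.476 q6 88.1 F [-0.3  1.  -1. ] M [-0.    0.    0.02]
shift [ 0.0008  0.0004 -0.0016] rot [-0.    0.09  1.16] rows>= 0.2
```

View pics/scene20c.png

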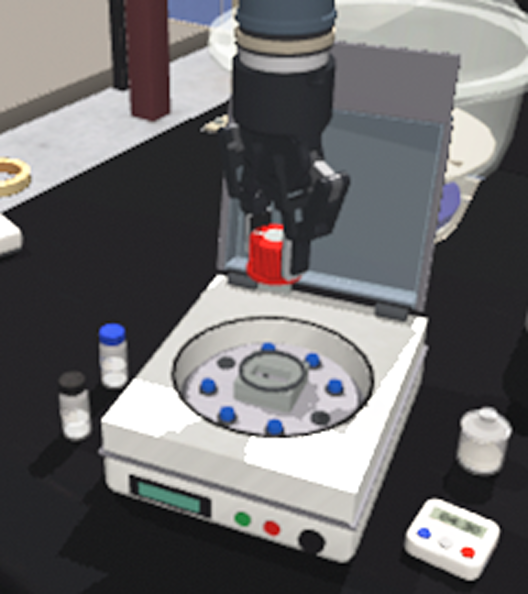

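View pics/top20.png

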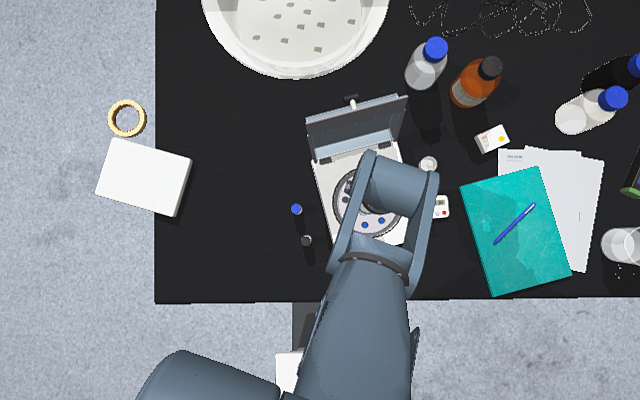

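```bash
python3 -c "
from h import *
print(arm.sign_off())"
```

```text
the job is handed in; nothing more can be done
None
```

The centrifuge is open, the red cap is off, and I handed the job in at about t = 16 s of the 70 s allowed. The arm is holding the cap upright above the machine.

- **Lid:** I pinched the black grip by its ends and swung the lid up until it met its end stop, where the force rose to about 11 N. It stayed up after I let go. Fitting a circle to the arm's path gave about 1.80 rad against the stated 1.75 rad. I put that down to calibration error, because the stop was felt directly.
- **Cap:** Turning counter-clockwise was blocked at about 20°, with the torque rising to 1.1 N m. Clockwise it turned freely to about 88° from tight, then lifted off with only its own weight showing on the force reading.
- **Last checks:** The gripper opening is steady at 0.476. The cap is about 104 mm above its seat and looks upright in the picture, with the tool tilted about 0.1°. The hub is empty and the lid is open. Both vials and the weighing bottle are where they started. The timer is also in place in the scene view, though the arm partly hides it from above.
- **Disagreement:** After fast moves the arm took a while to settle, with the measured position drifting by up to 4 mm. It was still moving by about 0.5 mm at hand-in.

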